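# Fit the coolant filter cartridge and bolt it down

## Robot

A 7-joint arm with a two-finger parallel gripper is mounted at the origin on the work surface. World frame = base frame: x ahead of the robot, y to its left, z up, the work surface at z = 0. Lengths are in m, angles in rad, forces in N, time in s.
With the tool pointing down it reaches from about 0.4 to 0.875 m from the base axis. Payload 19.3 kg.
Tool frame: the origin (TCP) lies between the finger pads; the fingertips stand tip_extent ahead of it and the grasp point (between the pads) lies 3 mm ahead of it (tip_extent is the distance from the TCP to the fingertips, in m); z points along the fingers, y is the line along which they close (so a half turn about z gives the same grasp; the last joint's range is limited). The gripper opens to 85 mm and grips with 20 to 120 N. Pads are 22 mm wide; open, the fingers measure 114 mm over their backs; the gripper's body (76 mm by 85 mm) begins 54 mm behind the grasp point. The pads swing forward as they close: fully open they stand 13 mm farther back than shut.
Start: joints at [1.137, 0.521, -0.036, 1.599, 0.021, 1.021, -0.113], TCP at [0.222, -0.584, 0.253] pointing down, gripper open.
Joint ranges: [-2.91, 2.91], [-0.3, 2.13], [-1.5, 1.42], [0.17, 2.43], [-1.26, 4.41], [0.16, 1.93], [-2.52, 2.52]. Speed limits (rad/s): [1.89, 1.89, 2.39, 2.39, 3.01, 3.01, 3.01].

## Interface

Orientations are given as a unit quaternion [x, y, z, w].
In Python, from bench import goto, line_to, movej, let_go, grab, hold, solve_ik, snapshot, IKError, sign_off, find_in, landmark_of, current_t, current_qpos, current_qd, current_effort, current_ee_pos, current_tool_rot, current_force, current_torque, current_opening, current_grasp_force, tip_extent gives the robot as it stands. Calls block until the motion is done:
- goto(position, orientation): joint-space move of the TCP to a pose.
- line_to(position, frame=None, feed=0.15): straight line of the TCP; frame=None keeps the orientation; feed is the mean speed in m/s.
- movej(angles): joint-space move.
- let_go() and grab(squeeze=None): open the fingers fully, or close them until they stop; squeeze is the grip in N (None keeps the last).
- hold(seconds).
- solve_ik(position, orientation): joint angles nearest the present ones, or None.
- snapshot(name): name is "scene" or "top"; returns a dict with "frame" (480x640x3 uint8, red, green, blue), "fx", "fy", "cx", "cy" (pixels), "R" (3x3) and "t" (3): a world point X has camera coordinates R X + t. Camera axes: x right, y down, z forward; pixel columns grow to the right and rows downward; lengths in m; the calibration is good to about 2 mm. A picture is of the moment at which its call begins. There is no depth.
A pose or a line that the arm cannot do raises IKError and nothing moves.
- sign_off(): hands the job in; it is judged then, once.
Trained networks look in a picture, given as the dict that the camera call returned (one of the last four; its "shot" number tells which), for a name from the list of things; names that differ only in an ending like _2 or _b are one class to them, and where a whole thing is asked for, a point or a joint stands for the part that bears it (a point fixed in the world has none). Each returns a list of dicts, best first, with "conf" (0 to 1); they miss things now and then, are a little off and sometimes report something else, mostly with a low value. They report only what shows in the picture. A call takes as long as a camera call. They do not tell look-alikes from the thing itself.
- find_in(query, picture): "point" ([x, y, z] in m, in the coordinates of the camera as it stood for that picture, good to about 4 mm: the middle of the surface that is visible of it).
- landmark_of(query, picture): "point" ([x, y, z] in m, in the coordinates of the camera as it stood for that picture, good to about 4 mm: a listed point, or the origin of a listed thing).
Readings, each from a call of its own:
- current_t(): time.
- current_qpos(): joint angles.
- current_qd(): joint speeds.
- current_effort(): joint torques, N m.
- current_ee_pos(): TCP position.
- current_tool_rot(): TCP orientation.
- current_force(): force on the tool from outside, world axes, zero at the start.
- current_torque(): the same for the moment, N m.
- current_opening(): finger opening in m.
- current_grasp_force(): force on a finger pad.
Only numpy, scipy, OpenCV 4.12 (cv2) and the standard library are available. Lean on these libraries where they do the work, as an engineer would, in place of code of your own. Each camera call takes 0.05 s, during which the arm holds its last target. There are 200 camera calls.

## Task

Fit the filter cartridge to the coolant filter station: draw the slide bolt back out of the way, push the cartridge down over the brass spigot and keep hold of it until its flange sits flush on the base, then slide the bolt across the flange and fully home in its yellow keeper. Leave the bottle, jar, wrench and specimen where they are.

Things in the scene. Friction and masses are not known exactly. Their poses are not given: they have to be found in the camera images.
- station: Coolant filter station, fixed to the bench: white base block 30 mm high, x -60..+64, y -208..+92 mm in its own frame; origin on the bench under the spigot's axis; +y is the way the bolt slides to lock. The bolt runs along y at x = +36 mm in an aluminium channel (y -205..-50 mm, 35 mm wide, top 30 mm above the base top).
- keeper (a point): Mouth of the yellow keeper arch on the far side of the spigot from the channel, in the station's frame at x 36, y +42 mm, 18 mm above the base top, where the bolt's axis enters. The arch is 20 mm long (to y +62), 32 mm wide, and its top is 34 mm above the base top. Axes as the station's.
- seat (a point): Centre of the brass spigot's foot on the base top, 30 mm above the bench; axes as the station's. The seated cartridge's origin lies here. The spigot is 32 mm in diameter and stands 46 mm above the base top (its top 12 mm is a cone down to 20 mm).
- bolt (a joint): Slide of the steel bolt (14 x 14 mm, 150 mm long, underside 11 mm above the base top), m: 0 = fully drawn back, 0.108 = fully home (end stop); grows along the station's +y. Its tip is at station y = -48 mm + value: above about 0.010 it stands in the way of the cartridge's flange; it enters the keeper at 0.090. Takes about 3 N to slide and stays where left.
- bolt_handle (a point): The bolt's red upright cylindrical handle, 18 mm in diameter, reaching from 34 to 86 mm above the base top (64 to 116 mm above the bench); this point is on its axis 66 mm above the base top (96 mm above the bench). It moves with the bolt: in the station's frame it is at x = 36, y = -183 mm + joint value.
- cartridge: Loose filter cartridge, 250 g, standing upright on the bench, flange down: white ribbed round body 48 mm in diameter with a blue cap, 100 mm high in all, with a blue round flange at the foot, 90 mm in diameter and 8 mm thick. Open underneath: bore 37 mm in diameter, 78 mm deep. Origin: centre of its underside; z up along its axis. Its yaw does not matter.
- bottle: Bystander: white bottle with a blue label and red cap, 60 mm in diameter, 140 mm high; origin at the centre of its underside.
- jar: Bystander: amber jar with a steel lid, 64 mm in diameter, 80 mm high; origin at the centre of its underside.
- wrench: Bystander: steel wrench lying flat on the bench along its x axis, about 180 mm long; origin at its middle, underside.
- specimen: Bystander: black mounted specimen, a disc 40 mm in diameter and 24 mm high; origin at the centre of its underside.
Things that resemble listed ones, but are neither listed nor needed, are in the scene too. There is more than one size of the cartridge; the one meant has the size given above.

How it is judged:
On the way, in this order (a step that is already met when the one before it is completed fails the run):
1. the cartridge is pushed down on the spigot, its flange flush on the base (within 4 mm), while the fingers still hold or press it (z of cartridge in the frame of seat below 0.004 m and horizontal distance between cartridge and seat below 0.006 m and angle between cartridge's own z axis and vertical below 0.06 rad and contact force between the fingers and cartridge above 0.5 N), for 0.1 s.
2. the bolt is home in its keeper (joint above 0.096) over the seated cartridge's flange (z of cartridge in the frame of seat below 0.004 m and horizontal distance between cartridge and seat below 0.006 m and angle between cartridge's own z axis and vertical below 0.06 rad and value of joint bolt above 0.096 m), for 0.2 s.
At the end, for the whole second after the job is handed in: The cartridge stands at rest on the spigot, upright (within 0.06 rad), its flange flush on the base (within 4 mm) and centred within 6 mm, and the bolt is home in the keeper (joint above 0.096) (all of step 2 and linear speed of cartridge below 0.02 m/s); the robot touches nothing.
It fails at once if the bottle is moved more than 20 mm (distance of bottle from where it was at the start of the episode above 0.02 m).
It fails at once if the jar is moved more than 20 mm (distance of jar from where it was at the start of the episode above 0.02 m).
It fails at once if the wrench is moved more than 20 mm (distance of wrench from where it was at the start of the episode above 0.02 m).
It fails at once if the specimen is moved more than 20 mm (distance of specimen from where it was at the start of the episode above 0.02 m).
It also fails if it takes over 64 s, if anything falls off the work surface, if the arm or the gripper's body presses on something with over 40 N, if the wrist force passes 120 N, or if a joint passes its speed limit or range.

## Working session

There is one attempt and no reset: what is moved stays moved. The work goes in short steps, each a Python script; the robot and the scene stay as the last script left them, time stands still between calls to the robot, and variables do not carry over. Pictures are saved under pics/ and viewed, at most 10 in all, crops included, and the job is handed in when it is done.

```bash
mkdir -p pics; cat > h.py <<'E'
import numpy as np, cv2
from bench import *
def world(p,s): return np.array(s["R"]).T@(np.array(p)-np.array(s["t"]))
def proj(X,s):
    c=np.array(s["R"])@np.array(X)+np.array(s["t"]); return np.array([s["fx"]*c[0]/c[2]+s["cx"],s["fy"]*c[1]/c[2]+s["cy"]])
def save(s,n): cv2.imwrite(f"pics/{n}.png",cv2.cvtColor(s["frame"],cv2.COLOR_RGB2BGR))
E
python3 - <<'E'
from h import *
print(tip_extent() if callable(tip_extent) else tip_extent,current_tool_rot(),current_t())
for n in("top","scene"):
    s=snapshot(n); save(s,n+"0")
    for q in["station","keeper","seat","bolt_handle","cartridge","bottle","jar","wrench","specimen"]:
        for d in landmark_of(q,s):
            if d["conf"]>.2:
                w=world(d["point"],s); print(n,q,round(d["conf"],2),w.round(3),proj(w,s).round())
E
```

```text
0.022 [ 9.83499219e-01  1.80911516e-01 -1.33371531e-04 -5.40546222e-04] 0.0
top station 0.7 [ 0.541 -0.042 -0.002] [320. 248.]
top keeper 0.73 [0.569 0.003 0.05 ] [303. 233.]
top bolt_handle 0.88 [ 0.592 -0.149  0.093] [363. 221.]
top cartridge 0.68 [ 0.536  0.359 -0.003] [172. 246.]
top cartridge 0.62 [ 0.52   0.228 -0.004] [220. 253.]
top bottle 0.65 [ 0.749  0.277 -0.002] [208. 172.]
top jar 0.61 [ 0.737  0.15  -0.004] [253. 177.]
top wrench 0.56 [ 0.754 -0.065 -0.003] [331. 173.]
top specimen 0.54 [ 0.336 -0.391 -0.001] [453. 328.]
scene station 0.95 [ 0.542 -0.043  0.002] [331. 271.]
scene keeper 0.57 [0.577 0.005 0.049] [358. 266.]
scene seat 0.57 [ 0.543 -0.039  0.031] [333. 263.]
scene bolt_handle 0.58 [ 0.599 -0.145  0.094] [288. 276.]
scene bolt_handle 0.47 [ 0.543 -0.042  0.004] [332. 271.]
scene bolt_handle 0.43 [ 0.344 -0.392  0.002] [166. 236.]
scene cartridge 0.81 [ 0.52   0.229 -0.001] [444. 241.]
scene cartridge 0.8 [0.542 0.36  0.002] [501. 236.]
scene cartridge 0.44 [0.578 0.003 0.05 ] [357. 266.]
scene bottle 0.62 [0.752 0.277 0.002] [511. 319.]
scene bottle 0.5 [ 0.6   -0.147  0.098] [286. 275.]
scene jar 0.79 [0.736 0.145 0.001] [446. 328.]
scene wrench 0.81 [ 0.758 -0.064  0.002] [348. 361.]
scene specimen 0.85 [ 0.343 -0.392  0.003] [166. 236.]
```

View pics/top0.png

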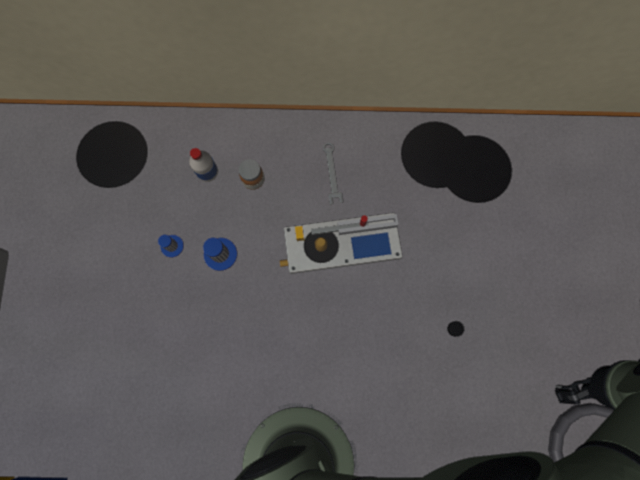

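View pics/scene0.png

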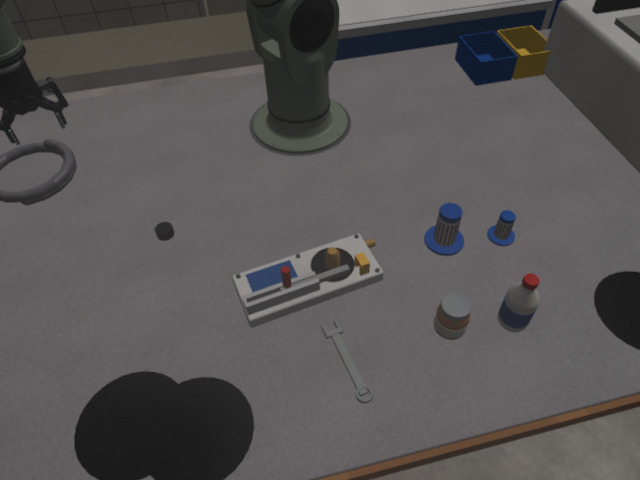

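The full-size cartridge is the left one of the pair nearer the station: top picture ~(220,253), flange ~34 px ≈ 92 mm. The one at (172,246) is the small look-alike. The handle stands mid-channel at (363,221), so the bolt is partly extended at about 0.07. Next I refine the station pose.

```bash
cat >> h.py <<'E'
def S(x,y,z,p):
    c,s=np.cos(p[2]),np.sin(p[2]); return np.array([p[0]+c*x-s*y,p[1]+s*x+c*y,z])
def quat(a): return [np.cos(a/2),np.sin(a/2),0,0]
E
python3 - <<'E'
from h import *
from scipy.optimize import least_squares
obs={"station":[],"seat":[],"keeper":[],"bolt_handle":[],"cartridge":[]}
near={"station":(.541,-.042),"seat":(.541,-.042),"keeper":(.573,.004),"bolt_handle":(.596,-.147),"cartridge":(.52,.228)}
sh={}
for k in range(3):
  for n in("top","scene"):
    s=snapshot(n); sh[n]=s
    for q in obs:
        for d in landmark_of(q,s):
            w=world(d["point"],s)
            if d["conf"]>.3 and np.hypot(*(w[:2]-near[q]))<.025: obs[q].append(w)
for q in obs: print(q,len(obs[q]),np.mean(obs[q],0).round(4),np.std(obs[q],0).round(4))
def res(p):
    r=[]
    for q,l in(("station",lambda:S(0,0,0,p)),("seat",lambda:S(0,0,0,p)),("keeper",lambda:S(.036,.042,0,p)),("bolt_handle",lambda:S(.036,-.183+p[3],0,p))):
        for w in obs[q]: r+=list((w-l())[:2])
    return r
f=least_squares(res,[.541,-.042,.135,.07]); p=f.x; print("fit",p.round(4))
c=np.mean(obs["cartridge"],0)[:2]
np.savez("est",p=p,c=c)
out=[]
for n,(u,v) in(("top",(320,245)),("scene",(345,270))):
    s=sh[n]; Z=4; u0,v0=u-100,v-62
    im=cv2.resize(cv2.cvtColor(s["frame"],4)[v0:v0+75*2-25,u0:u0+200],None,fx=Z,fy=Z,interpolation=cv2.INTER_CUBIC)
    im=cv2.convertScaleAbs(im,alpha=1.4)
    def poly(P,col,closed=True): cv2.polylines(im,[np.array([(proj(X,s)+.5-[u0,v0])*Z for X in P]).astype(int)],closed,col,1)
    poly([S(x,y,.03,p) for x,y in((-.06,-.208),(.064,-.208),(.064,.092),(-.06,.092))],(0,255,0))
    poly([S(.01*np.cos(t),.01*np.sin(t),.076,p) for t in np.linspace(0,6.28,20)],(255,0,255))
    poly([S(.036,-.183+p[3],z,p) for z in(.064,.116)],(255,255,0),False)
    poly([S(x,y,.064,p) for x,y in((.02,.042),(.052,.042),(.052,.062),(.02,.062))],(0,0,255))
    out.append(im[100:400])
cv2.imwrite("pics/ov.png",np.vstack(out)); print(current_t())
E
```

```text
station 6 [ 5.431e-01 -4.120e-02 -1.000e-04] [0.0011 0.0014 0.0014]
seat 6 [ 0.5432 -0.0417  0.0315] [0.0012 0.0024 0.0007]
keeper 6 [0.5736 0.0036 0.0488] [0.0053 0.0013 0.0014]
bolt_handle 6 [ 0.5983 -0.1492  0.0956] [0.0035 0.0024 0.002 ]
cartridge 6 [ 0.5197  0.227  -0.0018] [0.001  0.0009 0.0027]
fit [ 0.5439 -0.0421  0.1594  0.0686]
2.8
```

View pics/ov.png

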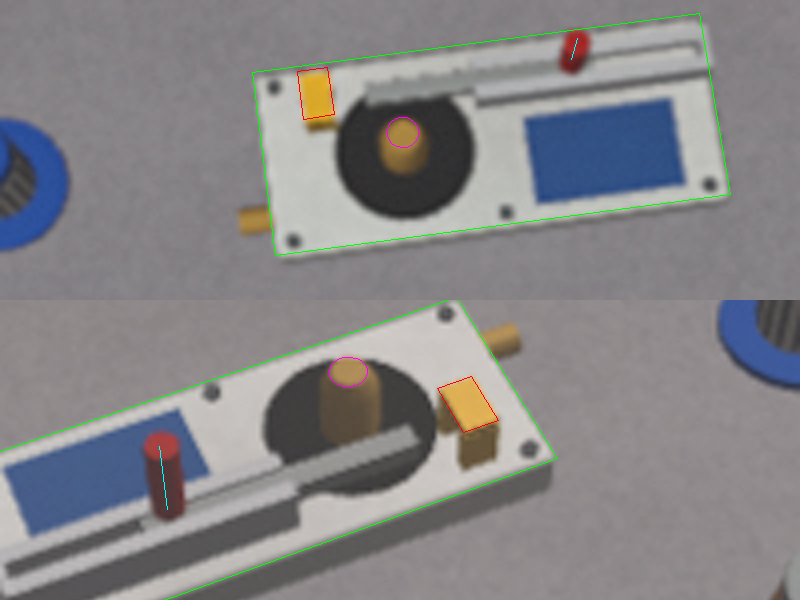

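The overlay fits the spigot, keeper and handle. The outline's right end sits ~6 px (zoomed) too high, so yaw is nearer 0.146. Now I draw the bolt back.

```bash
python3 - <<'E'
from h import *
e=np.load("est.npz"); p=e["p"].copy(); p[2]=.146; 
best=None
q0=np.array(current_qpos())
for a in(np.pi/2+p[2],p[2]-np.pi/2):
    js=[solve_ik(x,quat(a)) for x in (S(.036,-.183+p[3],.2,p),S(.036,-.183+p[3],.098,p),S(.036,-.183,.098,p),S(.036,-.075,.098,p),S(0,0,.11,p),S(0,0,.22,p),[*e["c"],.07],[*e["c"],.22])]
    print(a,[None if j is None else np.round(j,2).tolist() for j in js][:8:3])
    if all(j is not None for j in js):
        m=np.abs(np.array(js[0])-q0).max()
        if best is None or m<best[0]: best=(m,a)
a=best[1]; print(a); np.savez("est",p=p,c=e["c"],a=a)
goto(S(.036,-.183+p[3],.2,p),quat(a)); line_to(S(.036,-.183+p[3],.098,p))
grab(40); print(current_t(),current_opening(),current_grasp_force(),current_force(),tip_extent())
x0=p[3]
for v in np.arange(x0-.01,-.012,-.01).tolist():
    line_to(S(.036,-.183+v,.098,p),feed=.06); f=np.array(current_force())
    fy=f@[-np.sin(p[2]),np.cos(p[2]),0]; print(round(v,3),f.round(1),round(fy,1))
    if abs(fy)>15: break
s=snapshot("scene"); save(s,"drawn"); print(current_t(),current_opening())
for d in landmark_of("bolt_handle",s)[:2]:
    w=world(d["point"],s); print(d["conf"],w, (w-S(0,0,0,p))[:2]@[-np.sin(p[2]),np.cos(p[2])]+.183)
E
```

```text
1.7167963267948965 [[0.49, 0.6, -0.5, 1.66, 0.34, 0.96, 0.01], [0.41, 0.72, -0.48, 1.76, 0.45, 0.77, -0.15], [-0.11, 0.75, -0.57, 1.86, 0.6, 0.71, -0.89]]
-1.4247963267948967 [[-0.2, 0.63, 0.54, 1.7, -0.39, 0.92, -2.51], [-0.21, 0.74, 0.44, 1.8, -0.45, 0.71, -2.51], [-1.15, 1.03, 1.05, 1.91, -1.15, 0.96, -2.52]]
1.7167963267948965Traceback (most recent call last):
  File "<stdin>", line 13, in <module>
TypeError: 'float' object is not callable
```

```bash
python3 - <<'E'
from h import *
e=np.load("est.npz"); p=e["p"]
print(current_t(),current_opening(),current_grasp_force(),current_force(),tip_extent,current_ee_pos())
u=np.array([-np.sin(p[2]),np.cos(p[2]),0])
for v in np.arange(p[3]-.01,-.012,-.01).tolist():
    line_to(S(.036,-.183+v,.098,p),feed=.06); f=np.array(current_force())@u
    print(round(v,3),round(f,1))
    if abs(f)>15: break
s=snapshot("scene"); save(s,"drawn"); print(current_t(),current_opening(),current_ee_pos(),current_force())
for d in landmark_of("bolt_handle",s)[:2]:
    w=world(d["point"],s); print(d["conf"],w,(w-S(0,0,0,p))@u+.183)
E
```

```text
6.325 0.01740165839303245 41.41649544239044 [ 8.97262309  0.5409364  -2.33560149] 0.022 [ 0.59777151 -0.14983054  0.09854332]
0.059 -3.9
0.049 -3.1
0.039 -3.1
0.029 -3.4
0.019 -2.4
0.009 -2.8
-0.001 1.7
-0.011 34.8
8.9083 0.01696405754699509 [ 0.60924491 -0.22160392  0.09815948] [-0.05786527 35.26062609  5.80635581]
0.7 [ 0.60884111 -0.21554088  0.09557328] 0.0019729133930928566
```

View pics/drawn.png

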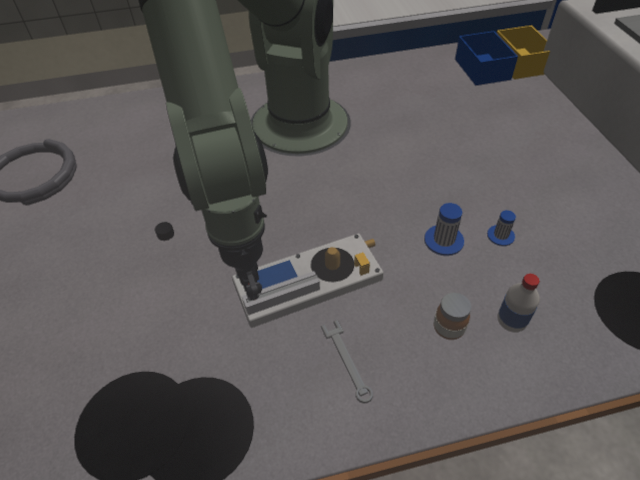

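The bolt is fully drawn: it hit the end stop and the spigot area is clear at (333,260). Now the cartridge.

```bash
python3 - <<'E'
from h import *
e=np.load("est.npz"); p=e["p"]; a=float(e["a"]); c=e["c"]
line_to(S(.036,-.183-.003,.098,p),feed=.06); print("relief",current_force())
let_go(); line_to(S(.036,-.186,.2,p),feed=.2)
goto([*c,.2],quat(a)); line_to([*c,.072],feed=.12); grab(40)
print(current_opening(),current_grasp_force(),current_force(),current_ee_pos())
line_to([*c,.19],feed=.12)
print(current_opening(),current_grasp_force(),current_force(),current_t())
goto(S(0,0,.2,p),quat(a))
l=[]
for n in("top","scene","top","scene"):
    s=snapshot(n)
    for d in landmark_of("cartridge",s):
        w=world(d["point"],s)
        if d["conf"]>.3: print(n,round(d["conf"],2),(w-S(0,0,0,p)).round(4))
    if n=="scene": save(s,"above")
print(current_ee_pos()-S(0,0,0,p),current_t())
E
```

```text
relief [14.24217652  5.75829835 -8.43755327]
0.04702198162104574 40.04074821645531 [ 1.28861455 -0.01150729  5.90591655] [0.52004504 0.22716207 0.07244518]
0.04684470906039825 41.71564984048018 [ 0.12359875  0.40673457 -2.92502169] 15.0417
top 0.83 [-0.0059  0.3979 -0.005 ]
scene 0.81 [1.00e-04 1.50e-03 1.31e-01]
scene 0.56 [-0.0025  0.4038  0.001 ]
top 0.9 [-0.0067  0.4016 -0.0012]
scene 0.97 [-0.0041  0.406  -0.0012]
scene 0.59 [-0.      0.0015  0.1277]
[5.30220926e-05 4.52834287e-04 1.99983676e-01] 16.4917
```

View pics/above.png

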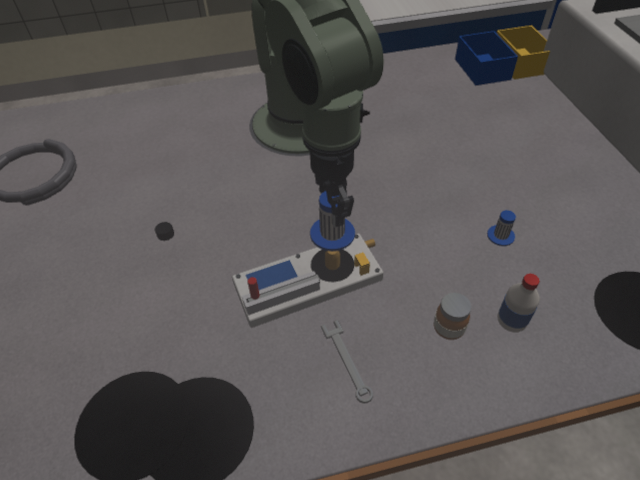

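The correct cartridge is in hand at (333,225), directly over the spigot, and the bolt is drawn. I lower it while watching force.

```bash
python3 - <<'E'
from h import *
e=np.load("est.npz"); p=e["p"]
f0=np.array(current_force())
line_to(S(0,0,.16,p),feed=.1)
for z in np.arange(.152,.0989,-.004).tolist()+[.099]:
    line_to(S(0,0,z,p),feed=.05); f=np.array(current_force())-f0
    print(round(z,3),f.round(1),np.round(current_ee_pos()[2],4))
    if f[2]>30 or np.hypot(*f[:2])>30: break
hold(.3); print(current_force(),current_opening(),current_grasp_force(),current_t())
s=snapshot("scene"); save(s,"down")
for d in landmark_of("cartridge",s):
    w=world(d["point"],s); print(round(d["conf"],2),(w-S(0,0,0,p)).round(4))
E
```

```text
0.152 [-0.9 -1.3  0.4] 0.1519
0.148 [-1.9 -0.   0.6] 0.1478
0.144 [ 0.3 -1.   0.4] 0.1437
0.14 [-0.5 -1.8 -1. ] 0.1397
0.136 [-0.2 -0.9  0.9] 0.1357
0.132 [-0.9 -1.4  0.9] 0.1317
0.128 [ 0.  -1.5  0.3] 0.1278
0.124 [-0.1 -1.2  0.7] 0.1237
0.12 [-0.1 -1.3  1. ] 0.1198
0.116 [-0.3 -0.6  0.6] 0.1157
0.112 [-0.3 -1.4  1.2] 0.1118
0.108 [-0.8 -1.1 -0.3] 0.1078
0.104 [-0.7 -0.9  0.4] 0.1038
0.1 [ 2.2 -0.4  7.8] 0.1006
0.099 [-4.7 -1.6 27.6] 0.1005
[-3.66550406  0.32966433 25.27418708] 0.04662074633328461 40.59061727723801 21.15
0.84 [-0.0006  0.0001  0.0288]
0.8 [-0.0013  0.3994  0.0013]
```

It is seated: contact came at the expected height with a 25 N press. Now I release it and drive the bolt home.

```bash
python3 - <<'E'
from h import *
e=np.load("est.npz"); p=e["p"]; a=float(e["a"])
line_to(S(0,0,.1008,p),feed=.05); let_go(); line_to(S(0,0,.2,p),feed=.12)
s=snapshot("scene")
for d in landmark_of("cartridge",s)[:2]+landmark_of("bolt_handle",s)[:1]:
    w=world(d["point"],s); print(round(d["conf"],2),(w-S(0,0,0,p)).round(4))
goto(S(.036,-.185,.2,p),quat(a)); line_to(S(.036,-.185,.098,p),feed=.12); grab(40)
f0=np.array(current_force()); print(current_opening(),current_grasp_force(),f0)
u=np.array([-np.sin(p[2]),np.cos(p[2]),0])
for v in [.02,.04,.06,.075,.08,.085,.09,.095,.1,.103,.106,.109]:
    line_to(S(.036,-.183+v,.098,p),feed=.08); f=np.array(current_force())
    print(v,f.round(1),round(f@u,1))
    if np.abs(f@u)>25: break
hold(.3); s=snapshot("scene"); save(s,"home"); print(current_t(),current_ee_pos(),(np.array(current_ee_pos())-S(0,0,0,p))@u+.183)
for d in landmark_of("cartridge",s)[:2]+landmark_of("bolt_handle",s)[:1]:
    w=world(d["point"],s); print(round(d["conf"],2),(w-S(0,0,0,p)).round(4),(w-S(0,0,0,p))@u+.183)
E
```

```text
0.68 [ 0.0011 -0.0019  0.0318]
0.57 [-0.0019  0.4023  0.0027]
0.55 [ 0.0655 -0.1708  0.0957]
0.016973549557808148 42.62840509414673 [14.11545649  0.40274991 -4.72733825]
0.02 [11.1  4.7 -3.7] 3.0
0.04 [10.1  3.4 -2. ] 1.9
0.06 [ 8.   4.9 -0.8] 3.7
0.075 [7.  4.3 1. ] 3.3
0.08 [6.4 3.6 0.2] 2.6
0.085 [6.7 3.2 0.7] 2.1
0.09 [6.5 3.1 1.6] 2.1
0.095 [5.8 3.6 1.7] 2.7
0.1 [5.5 2.  1.8] 1.1
0.103 [5.6 1.2 1.5] 0.4
0.106 [  9.8 -10.7  -1.9] -12.0
0.109 [ 14.4 -23.9  -5.9] -25.7
29.4 [ 0.59202804 -0.11474096  0.09859079] 0.1041464031997474
0.79 [-1.100e-03  4.027e-01  1.000e-04] 0.581560694177833
0.57 [-0.0016 -0.0037  0.035 ] 0.17952914240127363
0.6 [ 0.0486 -0.0659  0.0979] 0.11073526073154003
```

View pics/home.png

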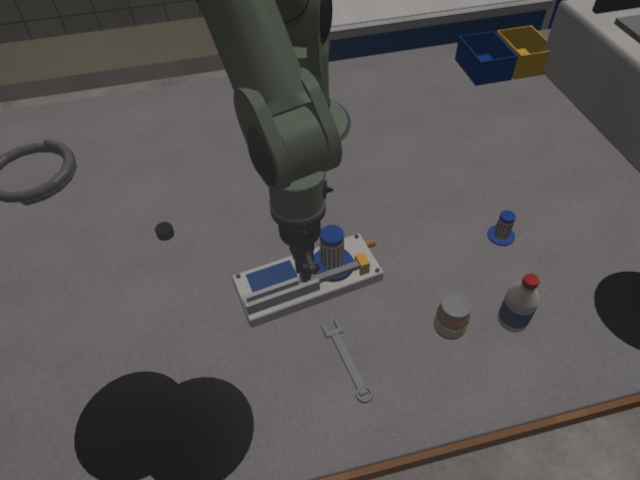

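The bolt is through the keeper at (362,263) against its end stop, about 108 mm of travel in total. I relieve the push, release, retreat and check once more.

```bash
python3 - <<'E'
from h import *
e=np.load("est.npz"); p=e["p"]
line_to(S(.036,-.183+.105,.098,p),feed=.05); let_go(); line_to(S(.036,-.078,.22,p),feed=.12)
goto(S(.0,-.25,.28,p),quat(float(e["a"]))); hold(.3)
s=snapshot("scene"); print(current_force(),current_t())
u=np.array([-np.sin(p[2]),np.cos(p[2]),0])
for d in landmark_of("cartridge",s)[:2]+landmark_of("bolt_handle",s)[:1]:
    w=world(d["point"],s); print(round(d["conf"],2),(w-S(0,0,0,p)).round(4),(w-S(0,0,0,p))@u+.183)
im=cv2.resize(cv2.cvtColor(s["frame"],4)[200:350,220:420],None,fx=4,fy=4); cv2.imwrite("pics/end.png",im)
E
```

```text
[-0.06980903 -0.03806037 -0.27693954] 32.7
0.78 [-0.0009 -0.0015  0.0307] 0.18160359777408897
0.68 [ 0.0511 -0.068   0.0966] 0.10827962024261338
```

View pics/end.png

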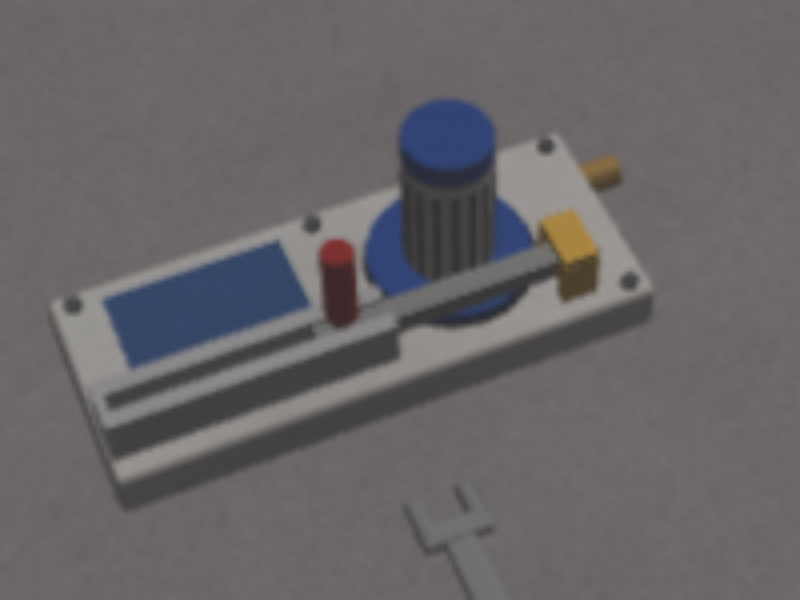

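The cartridge is seated with its flange under the bolt, the bolt is in the keeper at crop ~(565,250), and the arm is clear.

```bash
python3 -c "
from bench import *
print(sign_off())"
```

```text
the job is handed in; nothing more can be done
None
```

The cartridge is seated on the spigot, the bolt is fully home in its keeper, and the job was handed in at about 33 s; hand-in returned no verdict, but the last picture shows both in place and the arm clear.

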